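# Rock the bead feeder over to its other chute and let the beads run

### The arm

A 7-joint arm with a two-finger parallel gripper is mounted at the origin on the work surface. World frame = base frame: x ahead of the robot, y to its left, z up, the work surface at z = 0. Lengths are in m, angles in rad, forces in N, time in s.
With the tool pointing down it reaches from about 0.425 to 0.875 m from the base axis. Payload 4.7 kg.
Tool frame: the origin (TCP) lies at the very end of the fingers, on their centre line; the grasp point (between the pads) lies 19 mm behind it; z points along the fingers, y is the line along which they close (so a half turn about z gives the same grasp; the last joint's range is limited). The gripper opens to 87 mm and grips with 3 to 60 N. Pads are 19 mm wide; open, the fingers measure 117 mm over their backs; the gripper's body (75 mm by 190 mm) begins 51 mm behind the grasp point.
Start: joints at [-1.223, 0.321, -0.07, 1.45, 0.023, 1.371, -0.057], TCP at [0.213, 0.614, 0.223] pointing down, gripper open.
Joint ranges: [-2.86, 2.86], [-0.3, 2.09], [-1.38, 1.24], [0.06, 2.45], [-1.56, 4.7], [0.09, 2.05], [-2.69, 2.69]. Speed limits (rad/s): [2.57, 2.57, 3.14, 3.14, 3.14, 3.14, 3.14].

### API

Orientations are given as a rotation vector (axis times angle).
In Python, from bench import ctrl, imaging, ticket gives the robot as it stands.
- The arm moves only by the tool jog_arm, never from a script. Its argument "rows" is text: rows parted by semicolons, each of 7 numbers parted by spaces: the shift along the tool's x, y, z in cm, then the turn, a rotation vector about the tool's x, y, z in rad, then the closure, from -1 (fully open) to 1 (shut), so that 0 is half open. A call has 1 to 5 rows; each row shifts and turns the commanded pose from where the row before left it, along the tool's axes as they then stand; what a row does not reach is not made up. A row lasts 1/8 s, in which the tool goes at most 62.5 mm and 10.7 degrees, less where a joint would pass 70% of its speed; a pose out of reach is approached as far as the arm can. A call with a gripper value outside its range is refused whole. The fingers move at their own pace and stop on an object; "force" is the grip in N (left out, the last holds). Time passes only in rows, so rows that do not move let the fingers close. It gives the time, the measured TCP pose, the force, the opening and the grip force at its end, in the units of the state.
- ctrl.get_state(): the state, without advancing time (a new reading comes with each control period).
- imaging.get_image(name): name is "scene" or "top"; returns a dict with "img" (480x640x3 uint8, blue, green, red), "vertical_fov" (degrees; the focal length in pixels is half the picture's height over the tangent of half this angle, whatever the lens; pixels are square), "cx", "cy" (the principal point, pixels), "origin" and "orientation" of the camera in the world. Camera axes: x right, y down, z forward; pixel columns grow to the right and rows downward; lengths in m; the calibration is good to about 2 mm. A picture is of the moment at which its call begins. There is no depth.
- ticket.close_job(): hands the job in; it is judged then, once.
The state is a dict: "time": time; "joint_positions": joint angles; "qd": joint speeds; "joint_torque": joint torques, N m; "position": TCP position; "tool_rot": TCP orientation; "ft_force": force on the tool from outside, world axes, zero at the start; "torque": the same for the moment, N m; "grip_width": opening from 0.0 (shut) to 1.0 (fully open); "grip_force": force on a finger pad.
Only numpy, scipy, OpenCV 4.12 (cv2) and the standard library are available. Lean on these libraries where they do the work, as an engineer would, in place of code of your own. Each camera call takes 0.05 s, during which the arm holds its last target. There are 200 camera calls.

### The job

The bead feeder's yellow seesaw trough leans towards one tub. With a fingertip press down the pad at the trough's raised end so that the trough rocks right over its pivot and leans to the other side; then push the red shutter knob all the way in, so that all four waiting beads run down that other chute into its tub. Only press and push: lift and carry nothing, do not touch the beads, and leave the tubs, jar, handpiece and foam where they are.

Things in the scene. Friction and masses are not known exactly. Their poses are not given: they have to be found in the camera images.
- feeder: bench-top bead feeder, aluminium, fixed, on a grey base board 290 x 250 mm. Origin on the table under the trough's pivot; its y axis (left) runs along the trough, its x axis away from the robot, up the feed channel. The channel (32 mm wide outside) ends above the middle of the trough at x = 24 mm, 176 mm high, and rises at 0.15 rad to x = 262 mm; nothing on the feeder is above 275 mm
- pivot (a point): middle of the trough's pivot, 120 mm above the feeder's origin. Under each trough end a short outlet chute (y = +-113 to +-196 mm, x = +-27 mm, top below 130 mm) leads down to a spout with a baffle (to y = +-268 mm, top 115 mm) over a tub
- trough (a joint): yellow seesaw trough, 240 mm long, hinged at its middle about the feeder's x; rad. Positive: left (+y) end down, beads run to the left tub; negative: right end down. Stops at +-0.2. Top-heavy (0.44 kg, a dark steel weight above the pivot on its front): it lies against one stop, under 1 N at the raised pad starts it, and once past level it falls to the other stop by itself and stays
- pad_left (a point): middle of the top face of the black finger pad (38 x 40 mm, flush with the top of the trough's front wall) at the trough's left (+y) end, on the robot's side: 40 mm in front of the trough's centre line, 85 mm from the pivot along it; about 187 mm above the table when up, 153 mm when down. It moves with the trough
- pad_right (a point): the same for the pad at the trough's right (-y) end
- shutter (a joint): steel slide shutter across the feed channel, 48 mm up from its lower end; m, 0 = shut, 0.036 = fully open; grows as the red knob is pushed in along the feeder's -y, towards the channel; about 1.2 N of friction, stays where it is left. Beads get past from about 0.025
- shutter_knob (a point): middle of the outer (+y) end face of the shutter's red push knob (disc 26 mm across, 10 mm thick, axis along the feeder's y) on the left of the feed channel, about 217 mm above the table, 86 mm from the channel's centre line when shut; free beside and above it. It moves with the shutter
- tub_left_in (a point): centre of the inner floor, 4 mm above the table, of the open blue tub (90 x 110 x 55 mm outside, walls 4 mm, 0.15 kg, loose) under the left (+y) outlet, 229 mm from the feeder's origin along its y
- tub_right_in (a point): the same for the tub under the right (-y) outlet
- jar: loose green jar with white lid, 68 mm across, 70 mm high, 0.22 kg; origin at the centre of its underside. Bystander
- handpiece: loose black rotary-tool handpiece lying down, about 155 mm long, 31 mm thick, along its own x; origin on the table under its middle. Bystander
- foam: loose stack of dark foam discs, 110 mm across, 56 mm high, 0.3 kg; origin at the centre of its underside. Bystander
- bead1_center (a point): white glazed ceramic ball, 22 mm across, 14 g, waiting in the feed channel behind the shutter (first in the row); the point is its centre
- bead2_center (a point): white glazed ceramic ball, 22 mm across, 14 g, waiting in the feed channel behind the shutter (second); the point is its centre
- bead3_center (a point): white glazed ceramic ball, 22 mm across, 14 g, waiting in the feed channel behind the shutter (third); the point is its centre
- bead4_center (a point): white glazed ceramic ball, 22 mm across, 14 g, waiting in the feed channel behind the shutter (last); the point is its centre
- bead1: bead 1 of the row itself (same ball; its origin lies on its surface and turns with it, use the centre point)
- bead2: bead 2 of the row itself (same ball; its origin lies on its surface and turns with it, use the centre point)
- bead3: bead 3 of the row itself (same ball; its origin lies on its surface and turns with it, use the centre point)
- bead4: bead 4 of the row itself (same ball; its origin lies on its surface and turns with it, use the centre point)
Things that resemble listed ones, but are neither listed nor needed, are in the scene too. What is shaped like the part that bears tub_left_in but pink is not meant. What is shaped like the part that bears tub_right_in but turquoise is not meant.

How it is judged:
By the outcome, as a careful person would: the job done as asked, in the order asked, and still so for the second after the job is handed in, with the robot touching nothing.
It also fails if it takes over 42 s, if anything falls off the work surface, if the arm or the gripper's body presses on something with over 40 N, if the wrist force passes 120 N, or if a joint passes its speed limit or range.

## Working session

There is one attempt and no reset: what is moved stays moved. The work goes in short steps, Python scripts to look and compute and a tool call to move; the robot and the scene stay as the last step left them, time stands still between calls to the robot, and variables do not carry over. Pictures are saved under pics/ and viewed, at most 10 in all, crops included, and the job is handed in when it is done.

Besides the shell and the picture viewer there is one more tool, called as name(argument=value, ...) on one line, values as JSON. jog_arm: Moves the arm, as the interface text tells. Its arguments: {"type":"object","properties":{"rows":{"type":"string"},"force":{"type":"number"}},"required":["rows"]}

```bash
mkdir -p pics; cat > h.py <<'E'
import numpy as np, cv2
from scipy.spatial.transform import Rotation as R
from bench import ctrl, imaging, ticket
def cam(n):
    d=imaging.get_image(n); return d
def K(d):
    f=240/np.tan(np.radians(d["vertical_fov"])/2); return f
def rot(d):
    o=np.array(d["orientation"],float); return o if o.shape==(3,3) else R.from_rotvec(o).as_matrix() if o.size==3 else R.from_quat(o).as_matrix()
def proj(d,p):
    c=(np.atleast_2d(p)-np.array(d["origin"]))@rot(d); f=K(d)
    return np.c_[d["cx"]+f*c[:,0]/c[:,2], d["cy"]+f*c[:,1]/c[:,2]]
def onz(d,u,v,z):
    r=rot(d)@np.array([(u-d["cx"])/K(d),(v-d["cy"])/K(d),1]); o=np.array(d["origin"])
    return o+r*(z-o[2])/r[2]
E
python3 - <<'E'
from h import *
for n in("scene","top"):
    d=cam(n); cv2.imwrite(f"pics/{n}0.png",d["img"]); print({k:v for k,v in d.items() if k!="img"})
print(ctrl.get_state())
E
```

```text
{'vertical_fov': 44.08314273229281, 'cx': 320.6774733651603, 'cy': 240.25849953928594, 'origin': array([ 1.4222359 , -0.34791647,  0.95201943]), 'orientation': array([-1.91170795, -1.41849802,  0.64525351])}
{'vertical_fov': 43.826820182224175, 'cx': 318.1124433515768, 'cy': 233.36397810100513, 'origin': array([ 0.33089677, -0.09678839,  1.30514097]), 'orientation': array([-2.10189414,  2.1450037 , -0.16531885])}
{'time': 0.1, 'joint_positions': array([-1.22290557,  0.32173081, -0.07009941,  1.45157679,  0.02262552,
        1.37079392, -0.05687221]), 'qd': array([ 2.97616017e-04, -2.44428185e-03, -5.71384689e-04, -3.27552353e-03,
       -3.82614344e-04,  7.52971143e-05,  4.59815357e-06]), 'joint_torque': array([ 1.78418236e-04, -4.92569733e+01, -4.05213945e-01, -3.13400102e+01,
       -6.39598933e-02,  3.94418312e-02,  5.55883821e-05]), 'position': array([0.21283831, 0.61363198, 0.2215708 ]), 'tool_rot': array([-5.21741349e-01, -3.09778977e+00,  2.69095279e-03]), 'ft_force': array([-0.37717689,  0.20994871,  0.1998476 ]), 'torque': array([-0.01184844, -0.02447113, -0.05104751]), 'grip_force': 0.0, 'grip_width': 0.9988503831989254}
```

View pics/scene0.png

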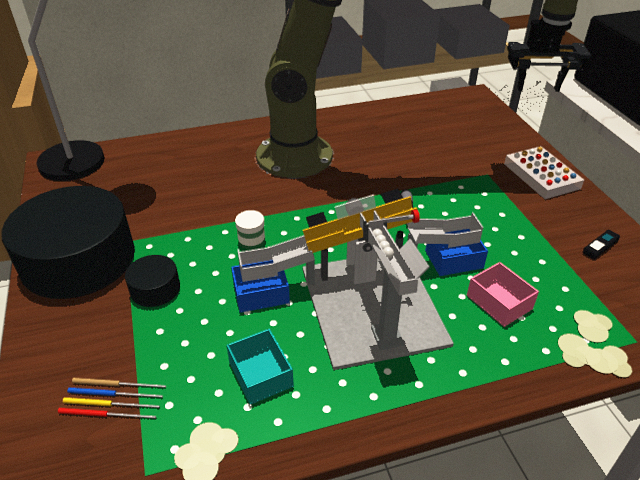

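View pics/top0.png

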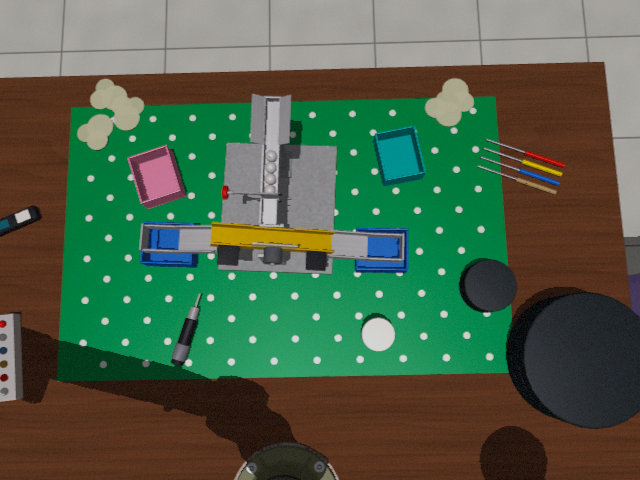

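The scene picture shows the feeder with its yellow trough (305,240)-(418,205), red knob (416,215) and blue tubs (262,285) and (458,250). In the top picture the knob is at (225,192), the pads at (228,255) and (316,262), and the trough runs from (212,235) to (331,240).

Possible mix-ups, by top-picture pixel:
- **Tubs:** blue (168,245) and (382,250) are meant. Pink (156,177) and turquoise (399,156) are not.
- **Pads:** black (228,255) and (316,262). The dark weight at (272,252) is not a pad.
- **Knob:** red disc (225,192). The red screwdriver at (545,158) is not it.

Next I check these in a close crop.

```bash
python3 - <<'E'
import cv2
a=cv2.imread("pics/top0.png")[85:285,195:355]; b=cv2.imread("pics/scene0.png")[175:305,225:495]
cv2.imwrite("pics/topc.png",cv2.resize(a,None,fx=3,fy=3,interpolation=2)[:600]); cv2.imwrite("pics/scc.png",cv2.resize(b,None,fx=2.95,fy=2.95,interpolation=2))
E
```

```text
(no output)
```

View pics/topc.png

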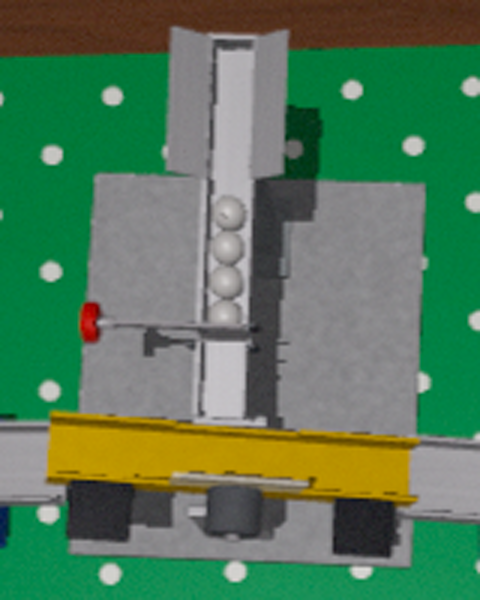

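View pics/scc.png

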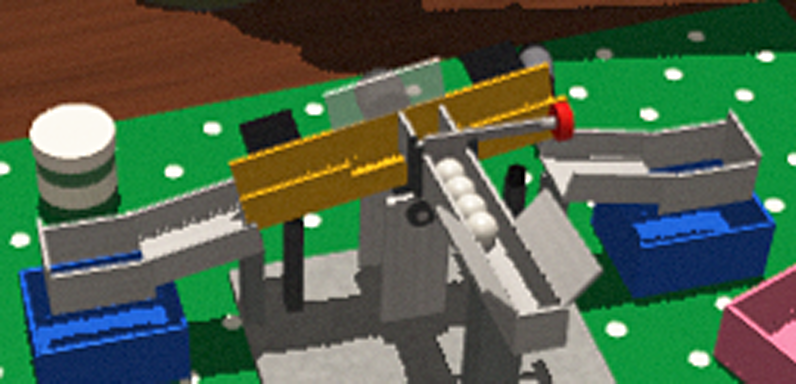

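```bash
cat > fit.py <<'E'
from h import *
from scipy.optimize import least_squares
T,S=cam("top"),cam("scene")
L=np.array([[-.040,.0734,.187],[-.040,-.0932,.153],[.0715,.086,.217],[.024,0,.176]])
oT=np.array([[228.3,255.7],[316.7,260.7],[223.5,192.3],[269,224]])
oS=np.array([[392.8,196],[316.5,219],[418.2,215.7]])
W=lambda p:L@R.from_rotvec([0,0,p[2]]).as_matrix().T+[p[0],p[1],0]
res=lambda p:np.r_[(proj(T,W(p))-oT).ravel(),(proj(S,W(p)[:3])-oS).ravel()]
x0=onz(T,270,245,.15)
s=least_squares(res,[x0[0],x0[1],0]); print(s.x.round(4)); print(res(s.x).reshape(-1,2).round(1)); print(W(s.x).round(4))
for n,u,v,z in(("hand",187,330,.015),("jar",378,334,.07)): print(n,onz(T,u,v,z).round(3))
print(R.from_rotvec(ctrl.get_state()["tool_rot"]).as_matrix().round(3))
E
python3 fit.py
```

```text
[ 0.5246  0.0165 -0.0662]
[[-0.4 -1.6]
 [-0.7 -0.4]
 [-0.6  0.6]
 [ 0.1 -0.3]
 [-0.8 -0.8]
 [-0.2 -0.3]
 [-1.2 -0.5]]
[[ 0.4896  0.0924  0.187 ]
 [ 0.4786 -0.0739  0.153 ]
 [ 0.6017  0.0976  0.217 ]
 [ 0.5486  0.0149  0.176 ]]
hand [0.352 0.208 0.015]
jar [ 0.335 -0.196  0.07 ]
[[-0.945  0.328 -0.   ]
 [ 0.328  0.945 -0.001]
 [-0.    -0.001 -1.   ]]
```

Left end is raised, so I press pad_left at (0.490, 0.092, 0.187). The fit residuals are about 1 px. First I approach above the pad with the gripper shut.

jog_arm(rows="0 0 -5.5 0 0 0 1; -4.3 -3.9 0 0 0 0 1; -4.3 -3.9 0 0 0 0 1; -4.3 -3.9 0 0 0 0 1; -4.3 -3.9 0 0 0 0 1")

```text
time: 0.82
position: [0.3251, 0.4085, 0.2775]
tool_rot: [0.522, 3.098, 0.0]
ft_force: [1.5, 0.2, -0.2]
grip_width: 0.515
grip_force: 0.0
```

jog_arm(rows="-4.3 -3.9 0 0 0 0 1; -4.3 -3.9 0 0 0 0 1; -4.3 -3.9 0 0 0 0 1; -4.3 -3.9 0 0 0 0 1; -4.3 -3.9 0 0 0 0 1")

```text
time: 1.45
position: [0.4642, 0.1539, 0.2777]
tool_rot: [0.521, 3.098, 0.001]
ft_force: [0.8, 0.8, 0.0]
grip_width: 0.022
grip_force: 0.0
```

```bash
python3 - <<'E'
from h import *
T,S=cam("top"),cam("scene")
# plate top edge: height consistent with both views
for a,b in(((252.3,244),(374,195)),((298,247),(337,207))):
    print([ (z,(onz(T,*a,z)-onz(S,*b,z))[:2].round(4)) for z in(.18,.2,.22,.24)])
s=ctrl.get_state(); print(s["position"],s["grip_width"],s["ft_force"]); print(R.from_rotvec(s["tool_rot"]).as_matrix().round(3))
E
```

```text
[(0.18, array([ 0.0402, -0.0125])), (0.2, array([ 0.0123, -0.0045])), (0.22, array([-0.0155,  0.0035])), (0.24, array([-0.0434,  0.0115]))]
[(0.18, array([ 0.0157, -0.0102])), (0.2, array([-0.0115, -0.003 ])), (0.22, array([-0.0388,  0.0042])), (0.24, array([-0.0661,  0.0114]))]
[0.4665073  0.14818003 0.2778901 ] 0.004889653610009873 [-0.35015346  0.00764132  0.34111175]
[[-0.941  0.339  0.002]
 [ 0.339  0.941 -0.002]
 [-0.002 -0.001 -1.   ]]
```

jog_arm(rows="-3.8 -3.6 0 0 0 0 1; 0 0 4 0 0 0 1; 0 0 3 0 0 0 1; 0 0 0 0 0 0 1; 0 0 0 0 0 0 1")

```text
time: 2.17
position: [0.4883, 0.1098, 0.2088]
tool_rot: [0.521, 3.097, 0.001]
ft_force: [0.2, -0.5, -0.4]
grip_width: 0.01
grip_force: 0.0
```

jog_arm(rows="-0.4 -0.7 0.8 0 0 0 1; 0 0 0.8 0 0 0 1; 0 0 0.8 0 0 0 1; 0 0 0.8 0 0 0 1; 0 0 0.6 0 0 0 1")

```text
time: 2.8
position: [0.489, 0.1014, 0.1688]
tool_rot: [-0.521, -3.097, 0.0]
ft_force: [-0.3, -1.2, -0.2]
grip_width: 0.007
grip_force: 0.0
```

jog_arm(rows="0 0 0.4 0 0 0 1; 0 0 0.3 0 0 0 1; 0 0 0 0 0 0 1; 0 0 0 0 0 0 1; 0 0 0 0 0 0 1")

```text
time: 3.42
position: [0.4894, 0.1014, 0.1628]
tool_rot: [0.522, 3.098, 0.001]
ft_force: [0.2, -0.1, -0.8]
grip_width: 0.006
grip_force: 0.0
```

```bash
python3 - <<'E'
from h import *
T,S=cam("top"),cam("scene")
cv2.imwrite("pics/p1.png",cv2.resize(S["img"][165:305,225:495],None,fx=2.9,fy=2.9,interpolation=2))
s=ctrl.get_state(); print(s["position"],s["ft_force"])
E
```

```text
[0.48934295 0.1013857  0.16275259] [0.18145022 0.17446287 0.3475103 ]
```

View pics/p1.png

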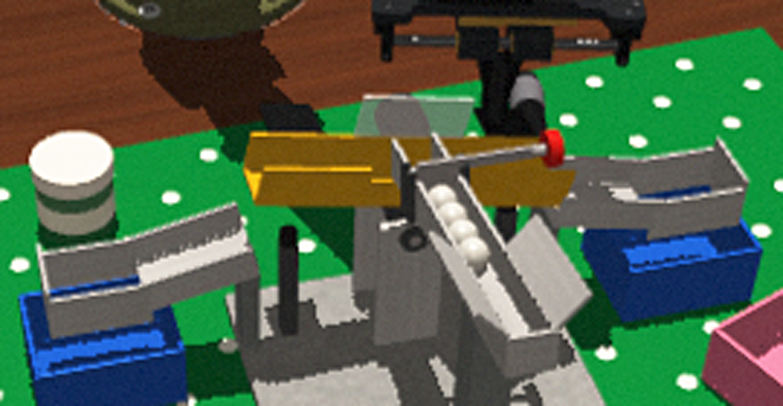

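The picture shows the trough now leaning left: its right end (250,140) is raised, and its left end at (575,175) meets the left chute. Next I retreat and move outside the knob.

jog_arm(rows="0 0 -5 0 0 0 1; 0 0 -5.5 0 0 0 1; 0 0 0 0 0 -0.14 1; 0 0 0 0 0 -0.14 1; -4 2 0 0 0 0 1")

```text
time: 4.15
position: [0.5297, 0.1182, 0.2687]
tool_rot: [0.085, 3.14, 0.003]
ft_force: [0.2, 0.3, 1.0]
grip_width: 0.006
grip_force: 0.0
```

jog_arm(rows="-4 2 0 0 0 0 1; -3.2 1.8 0 0 0 0 1; 0 0 0 0 0 0 1; 0 0 0 0 0 0 1; 0 0 0 0 0 0 1")

```text
time: 4.78
position: [0.6036, 0.1525, 0.2682]
tool_rot: [0.086, 3.14, 0.001]
ft_force: [1.6, 0.2, 0.5]
grip_width: 0.008
grip_force: 0.0
```

```bash
python3 - <<'E'
from h import *
T,S=cam("top"),cam("scene")
A=cv2.resize(S["img"][145:285,305:495],None,fx=2.6,fy=2.6,interpolation=2);B=cv2.resize(T["img"][140:280,185:325],None,fx=2.6,fy=2.6,interpolation=2)[:, :300]
cv2.imwrite("pics/p2.png",np.hstack([A,B])); 
s=ctrl.get_state(); print(s["position"],R.from_rotvec(s["tool_rot"]).as_matrix().round(3))
E
```

```text
[0.60372146 0.1527707  0.26828673] [[-0.999  0.054  0.001]
 [ 0.054  0.999  0.001]
 [-0.001  0.001 -1.   ]]
```

View pics/p2.png

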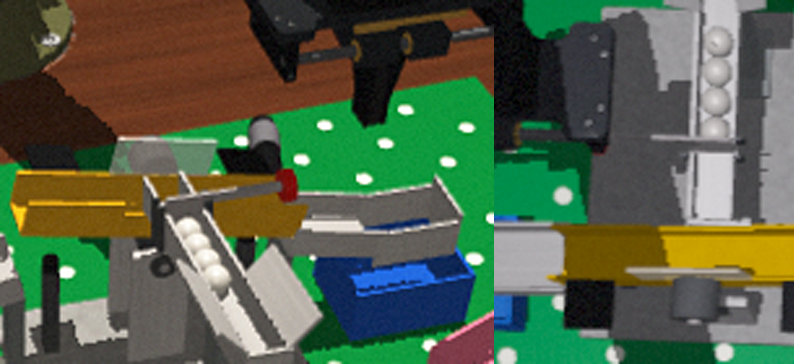

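The shutter is still shut with the beads waiting. The finger tip at (368,120) is outboard of the knob at (286,186) and above it. Next I descend and push.

jog_arm(rows="0 0 3 0 0 0 1; 0 0 2.8 0 0 0 1; 0 -1.5 0 0 0 0 1; 0 -1 0 0 0 0 1; 0 0 0 0 0 0 1")

```text
time: 5.5
position: [0.6039, 0.1262, 0.2116]
tool_rot: [0.089, 3.137, 0.001]
ft_force: [0.2, -1.1, 0.1]
grip_width: 0.006
grip_force: 0.0
```

jog_arm(rows="0 -1 0 0 0 0 1; 0 -1 0 0 0 0 1; 0 -1 0 0 0 0 1; 0 -0.8 0 0 0 0 1; 0 0 0 0 0 0 1")

```text
time: 6.12
position: [0.6008, 0.0891, 0.2096]
tool_rot: [0.087, 3.14, -0.001]
ft_force: [-0.1, -0.3, 0.1]
grip_width: 0.006
grip_force: 0.0
```

jog_arm(rows="0 -0.5 0 0 0 0 1; 0 -0.4 0 0 0 0 1; 0 -0.3 0 0 0 0 1; 0 0 0 0 0 0 1; 0 0 0 0 0 0 1")

```text
time: 6.75
position: [0.6002, 0.078, 0.2095]
tool_rot: [0.085, 3.14, -0.001]
ft_force: [0.0, -0.2, 0.0]
grip_width: 0.005
grip_force: 0.0
```

```bash
python3 - <<'E'
from h import *
T,S=cam("top"),cam("scene")
A=cv2.resize(S["img"][145:285,305:495],None,fx=2.6,fy=2.6,interpolation=2);B=cv2.resize(T["img"][140:280,185:325],None,fx=2.6,fy=2.6,interpolation=2)[:, :300]
cv2.imwrite("pics/p3.png",np.hstack([A,B])); 
s=ctrl.get_state(); print(s["position"],s["ft_force"])
E
```

```text
[0.60021638 0.07807091 0.20959307] [ 0.39569096  0.19979748 -0.25612272]
```

View pics/p3.png

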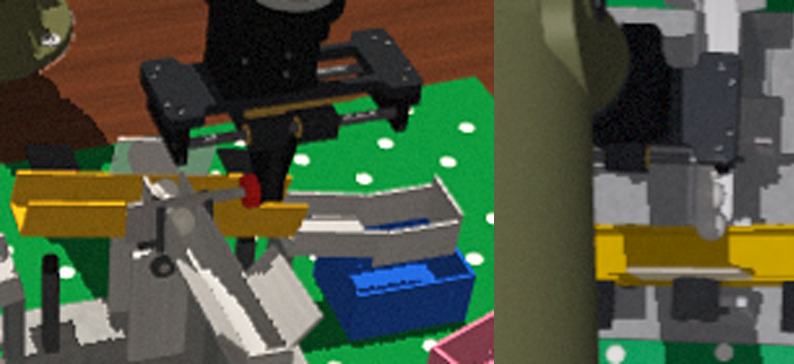

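The knob has moved in to (250,190) and the beads are running. I push on until I feel the stop.

jog_arm(rows="0 -0.3 0 0 0 0 1; 0 -0.3 0 0 0 0 1; 0 0 0 0 0 0 1")

```text
time: 7.22
position: [0.5998, 0.0719, 0.2096]
tool_rot: [0.085, 3.14, -0.0]
ft_force: [-0.5, 1.0, -0.1]
grip_width: 0.006
grip_force: 0.2
```

jog_arm(rows="0 -0.3 0 0 0 0 1; 0 -0.2 0 0 0 0 1; 0 0 0 0 0 0 1")

```text
time: 7.6
position: [0.5997, 0.071, 0.2096]
tool_rot: [0.08, 3.14, 0.007]
ft_force: [1.3, 6.4, -0.1]
grip_width: 0.004
grip_force: 3.3
```

The tool stalled against the stop at about 6 N. I retreat outwards and up, then check.

jog_arm(rows="0 2 0 0 0 0 1; 0 4 0 0 0 0 1; 0 0 -5 0 0 0 1; 0 5 -4 0 0 0 1; 0 6 0 0 0 0 1")

```text
time: 8.22
position: [0.611, 0.2359, 0.3036]
tool_rot: [0.09, 3.132, 0.003]
ft_force: [1.7, 0.5, -0.4]
grip_width: 0.003
grip_force: 0.0
```

jog_arm(rows="0 6 0 0 0 0 1; 0 6 0 0 0 0 1; 0 0 0 0 0 0 1; 0 0 0 0 0 0 1; 0 0 0 0 0 0 1")

```text
time: 8.85
position: [0.6158, 0.3537, 0.2991]
tool_rot: [0.089, 3.139, -0.001]
ft_force: [1.2, -0.1, -0.7]
grip_width: 0.006
grip_force: 0.0
```

jog_arm(rows="0 0 0 0 0 0 1; 0 0 0 0 0 0 1; 0 0 0 0 0 0 1; 0 0 0 0 0 0 1; 0 0 0 0 0 0 1")

```text
time: 9.48
position: [0.615, 0.3558, 0.2986]
tool_rot: [-0.084, -3.14, -0.0]
ft_force: [-0.3, -0.5, 0.4]
grip_width: 0.007
grip_force: 0.0
```

```bash
python3 - <<'E'
from h import *
T,S=cam("top"),cam("scene")
A=cv2.resize(S["img"][145:305,225:495],None,fx=1.8,fy=1.8,interpolation=2);B=cv2.resize(T["img"][140:284,125:405],None,fx=1.8,fy=2,interpolation=2)[:288]
A=A[:,:486];B=cv2.resize(B,(486,288))
cv2.imwrite("pics/p4.png",np.vstack([A,B])) 
s=ctrl.get_state(); print(s["position"],s["time"])
E
```

```text
[0.61505705 0.35576355 0.29858468] 9.575
```

View pics/p4.png

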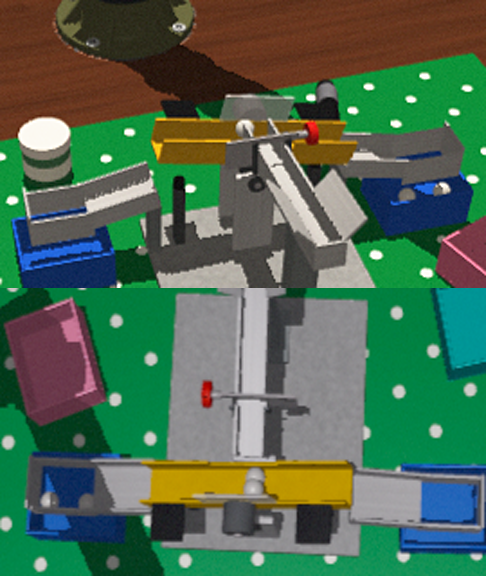

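Two beads are in the left tub, at (405,195) and (440,190). One or two are still over the trough's middle, at (255,480) in the lower picture. I wait and check whether they are moving.

jog_arm(rows="0 0 0 0 0 0 1; 0 0 0 0 0 0 1; 0 0 0 0 0 0 1; 0 0 0 0 0 0 1; 0 0 0 0 0 0 1")

```text
time: 10.2
position: [0.6151, 0.3557, 0.2987]
tool_rot: [0.084, 3.14, 0.0]
ft_force: [-0.7, -0.3, 0.5]
grip_width: 0.006
grip_force: 0.0
```

jog_arm(rows="0 0 0 0 0 0 1; 0 0 0 0 0 0 1; 0 0 0 0 0 0 1; 0 0 0 0 0 0 1; 0 0 0 0 0 0 1")

```text
time: 10.82
position: [0.6151, 0.3558, 0.2987]
tool_rot: [0.084, 3.14, 0.0]
ft_force: [-0.3, -0.6, 0.5]
grip_width: 0.007
grip_force: 0.0
```

```bash
python3 - <<'E'
from h import *
T,S=cam("top"),cam("scene")
A=cv2.resize(S["img"][185:265,305:495],(800,337),interpolation=2);B=cv2.resize(T["img"][180:280,130:350],(572,260),interpolation=2)
B=cv2.copyMakeBorder(B,0,0,0,228,0)
cv2.imwrite("pics/p5.png",np.vstack([A,B])) 
h=cv2.cvtColor(T["img"],cv2.COLOR_BGR2HSV); m=((h[...,0]<6)|(h[...,0]>174))&(h[...,1]>180)&(h[...,2]>90)
ys,xs=np.nonzero(m[170:215,200:280]); print("knob",xs.mean()+200,xs.min()+200,ys.mean()+170)
for dy in(.05,.055,.06): print(dy,proj(T,[.5246+.0715*.998+dy*.066,.0165-.0715*.066+dy*.998,.217]))
E
```

```text
knob 243.71929824561403 241 192.40350877192984
0.05 [[241.92761964 193.70487379]]
0.055 [[239.27728035 193.59392511]]
0.06 [[236.6275686 193.4830027]]
```

View pics/p5.png

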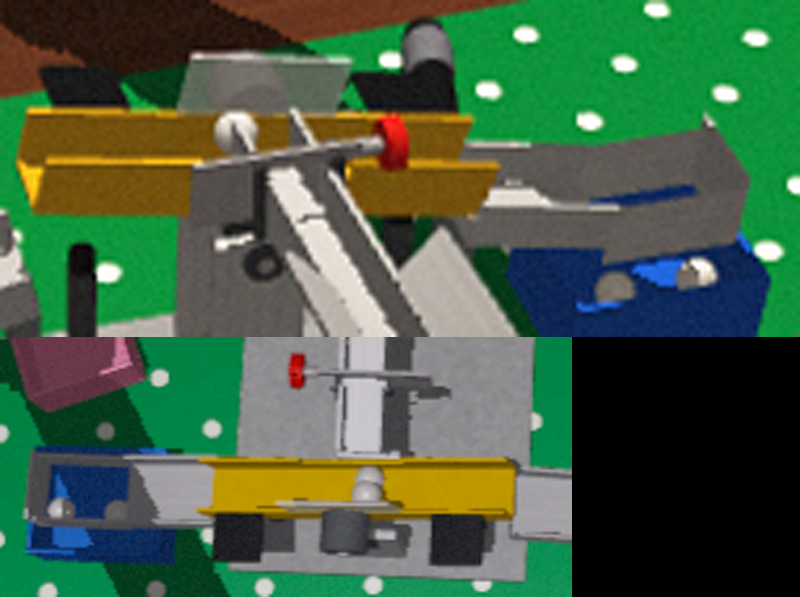

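Two beads stopped at the trough's middle: (271,235) and (271,239) in the top picture, only about 10 mm apart, so they are stacked or jammed. The other two are in the left tub and the shutter is fully open. I check the trough angle and the beads' 3D positions.

```bash
python3 - <<'E'
from h import *
from scipy.optimize import least_squares
T,S=cam("top"),cam("scene")
p=[.5246,.0165,-.0662]; M=R.from_rotvec([0,0,p[2]]).as_matrix()
W=lambda l:np.atleast_2d(l)@M.T+[p[0],p[1],0]
for a in(.2,.1,.0):
    c,s=np.cos(a),np.sin(a); f=lambda y:[-.04,y*c+.05*s,.12-y*s+.05*c]
    P=W([f(.085),f(-.085)]); print(a,proj(T,P).round(1).tolist(),proj(S,P).round(1).tolist())
print("obs T (221.5,257.3),(306.5,257.7) S (398.8,206.9),(325.2,205.7)")
# bead candidates
g=cv2.cvtColor(T["img"],cv2.COLOR_BGR2GRAY); print(g[228:248,262:282])
r=S["img"][205:228,350:372].astype(int); print(r.min(2))
def tri(t,s):
    q=least_squares(lambda X:np.r_[(proj(T,X)-t).ravel(),(proj(S,X)-s).ravel()],[.52,.01,.15]); return ((q.x-[p[0],p[1],0])@M).round(4),q.cost
for t in((271.5,235),(271.5,239.5)): print(tri(t,(361,216.4)))
for x in(-.02,-.01,0,.01):
    for z in(.14,.16,.18): 
        P=W([x,0,z]); print(x,z,proj(T,P).round(1),proj(S,P).round(1))
E
```

```text
0.2 [[220.8, 256.1], [305.1, 257.7]] [[399.4, 206.8], [325.4, 205.2]]
0.1 [[221.8, 255.6], [308.6, 258.3]] [[398.2, 203.7], [322.6, 208.5]]
0.0 [[223.4, 255.1], [311.5, 259.0]] [[396.5, 200.8], [320.1, 211.9]]
obs T (221.5,257.3),(306.5,257.7) S (398.8,206.9),(325.2,205.7)
[[125 125 126 133 141 139 141 141 139 141 138 140 138 137 139 139 140 135
  138 139]
 [ 82  85  86  85  85  83  84  89  96  98  93  95  92  81  82  82  80  83
   82  86]
 [108 107 108 109 104 106 111 126 144 147 146 138 120  85  84 100 107 108
  108 107]
 [145 144 146 147 145 146 143 158 166 165 165 156 147 128  87 109 144 144
  145 145]
 [145 143 143 145 142 148 159 169 175 177 176 171 161 150 124 114 144 145
  147 147]
 [144 145 146 144 149 151 168 179 185 186 184 177 170 154 131 119 143 147
  146 148]
 [144 143 147 146 153 158 171 180 196 203 190 180 172 161 141 117 119 146
  148 147]
 [146 146 148 147 152 156 158 149 150 148 164 169 169 156 142 139 146 148
  147 148]
 [148 147 148 147 145 138 145 152 155 151 145 127 103 120 131 130 149 147
  146 147]
 [146 148 146 140 141 151 161 166 170 168 162 152 131 103  85
[... 2955 characters left out ...]
 74  74  73  68  76  72  79  43  30  29
   65 156 214 215]]
(array([ 0.0021, -0.0066,  0.1765]), np.float64(0.08790419316062528))
(array([-0.0055, -0.0054,  0.1702]), np.float64(0.07307770846800556))
-0.02 0.14 [[269.5 249. ]] [[360.7 222.9]]
-0.02 0.16 [[268.5 247.5]] [[361.1 215.6]]
-0.02 0.18 [[267.5 246. ]] [[361.5 208.2]]
-0.01 0.14 [[269.8 244. ]] [[362.  225.8]]
-0.01 0.16 [[268.8 242.5]] [[362.4 218.5]]
-0.01 0.18 [[267.8 240.8]] [[362.8 211.1]]
0 0.14 [[270.2 239.1]] [[363.3 228.7]]
0 0.16 [[269.2 237.4]] [[363.7 221.4]]
0 0.18 [[268.1 235.7]] [[364.1 214. ]]
0.01 0.14 [[270.5 234.1]] [[364.6 231.7]]
0.01 0.16 [[269.5 232.3]] [[365.  224.4]]
0.01 0.18 [[268.4 230.5]] [[365.5 216.9]]
```

The trough is at its left stop (angle 0.2). Two beads are wedged across it, one resting on the other (z about 0.17 and 0.15). To free them without touching them, I'll dip the raised right pad slightly, staying short of level, and let it drop back as a jolt.

jog_arm(rows="1.4 -5.3 0 0 0 0 1; 1.4 -5.3 0 0 0 0 1; 1.4 -5.3 0 0 0 0 1; 1.4 -5.3 0 0 0 0 1; 1.4 -5.3 0 0 0 0 1")

```text
time: 11.65
position: [0.5303, 0.0931, 0.2989]
tool_rot: [0.085, 3.14, 0.001]
ft_force: [0.3, 0.3, 0.5]
grip_width: 0.004
grip_force: 0.0
```

jog_arm(rows="1.4 -5.3 0 0 0 0 1; 1.4 -5.3 0 0 0 0 1; 1.4 -5.3 0 0 0 0 1; 0 0 0 0 0 0 1; 0 0 0 0 0 0 1")

```text
time: 12.28
position: [0.4806, -0.0611, 0.2989]
tool_rot: [0.085, 3.14, 0.002]
ft_force: [1.1, 1.3, 0.2]
grip_width: 0.002
grip_force: 0.0
```

jog_arm(rows="0 0 5 0 0 0 1; 0 0 4.4 0 0 0 1; 0 0 1 0 0 0 1; 0 0 0 0 0 0 1; 0 0 0 0 0 0 1")

```text
time: 12.9
position: [0.4819, -0.0613, 0.1964]
tool_rot: [0.083, 3.137, 0.0]
ft_force: [-0.0, 1.1, 0.5]
grip_width: 0.005
grip_force: 0.0
```

jog_arm(rows="0 0 0.5 0 0 0 1; 0 0 0.5 0 0 0 1; 0 0 0.5 0 0 0 1; 0 0 0.3 0 0 0 1; 0 0 0 0 0 0 1")

```text
time: 13.52
position: [0.4802, -0.0616, 0.1762]
tool_rot: [-0.085, -3.14, 0.0]
ft_force: [0.6, -0.3, -0.5]
grip_width: 0.008
grip_force: 0.0
```

```bash
cat > chk.py <<'E'
from h import *
S=cam("scene"); T=cam("top"); i=S["img"]
print("scene bead patch mean", i[212:220,357:365].min(2).mean().round(0), "white px in left tub", (i[238:262,425:490].min(2)>95).sum())
t=T["img"].min(2); print("top white in trough middle",(t[230:243,262:280]>110).sum(),"in left tub",(t[225:265,140:180]>110).sum())
s=ctrl.get_state(); print(s["time"],s["position"].round(4),s["ft_force"].round(1))
E
python3 chk.py
```

```text
scene bead patch mean 105.0 white px in left tub 140
top white in trough middle 0 in left tub 279
13.625 [ 0.4805 -0.0616  0.1766] [-0.8 -0.  -0.6]
```

jog_arm(rows="0 0 -6 0 0 0 1; 0 0 -5 0 0 0 1; 0 0 0 0 0 0 1; 0 0 0 0 0 0 1; 0 0 0 0 0 0 1")

```text
time: 14.25
position: [0.4797, -0.0615, 0.2852]
tool_rot: [-0.084, -3.138, 0.0]
ft_force: [-0.2, -0.2, -0.3]
grip_width: 0.003
grip_force: 0.0
```

```bash
python3 chk.py
```

```text
scene bead patch mean 61.0 white px in left tub 141
top white in trough middle 0 in left tub 283
14.35 [ 0.4798 -0.0616  0.2854] [0.  0.5 0.3]
```

jog_arm(rows="0 0 0 0 0 0 1; 0 0 0 0 0 0 1; 0 0 0 0 0 0 1; 0 0 0 0 0 0 1; 0 0 0 0 0 0 1")

```text
time: 14.98
position: [0.4805, -0.0617, 0.2866]
tool_rot: [0.084, 3.14, 0.0]
ft_force: [-0.2, -0.0, 0.0]
grip_width: 0.003
grip_force: 0.0
```

```bash
python3 chk.py; python3 - <<'E'
from h import *
S=cam("scene")
cv2.imwrite("pics/p6.png",cv2.resize(S["img"][185:275,285:495],(800,343),interpolation=2))
E
```

```text
scene bead patch mean 61.0 white px in left tub 162
top white in trough middle 0 in left tub 381
15.075 [ 0.4805 -0.0616  0.2866] [ 0.1  0.1 -0.4]
```

View pics/p6.png

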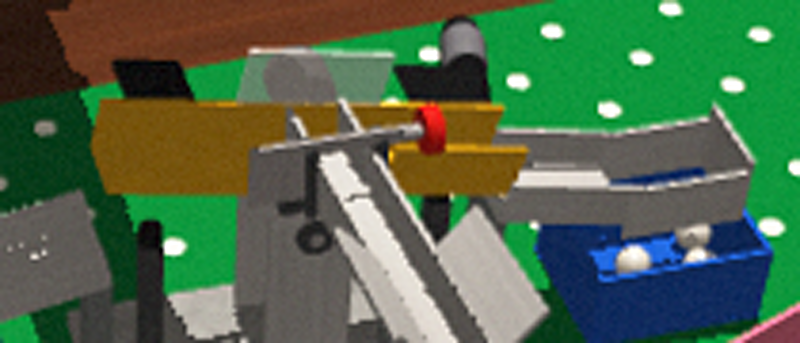

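The jam has cleared: the trough is empty and still leans left, and three beads show in the left tub at (632,260), (692,235) and (698,255). I move away and count the fourth numerically.

jog_arm(rows="0 -5 -1 0 0 0 1; 0 -6 0 0 0 0 1; 0 -6 0 0 0 0 1; 0 -6 0 0 0 0 1; 0 -6 0 0 0 0 1")

```text
time: 15.75
position: [0.465, -0.3527, 0.297]
tool_rot: [0.082, 3.139, 0.0]
ft_force: [1.1, 0.5, 0.4]
grip_width: -0.001
grip_force: 0.0
```

jog_arm(rows="0 0 0 0 0 0 1; 0 0 0 0 0 0 1; 0 0 0 0 0 0 1; 0 0 0 0 0 0 1; 0 0 0 0 0 0 1")

```text
time: 16.38
position: [0.4653, -0.3503, 0.2968]
tool_rot: [0.082, 3.14, 0.001]
ft_force: [-0.3, 0.4, -0.4]
grip_width: 0.006
grip_force: 0.0
```

```bash
python3 chk.py; python3 - <<'E'
from h import *
T=cam("top"); t=cv2.resize(T["img"][215:270,135:340],None,fx=4,fy=4,interpolation=2)
g=cv2.cvtColor(t,cv2.COLOR_BGR2GRAY)
c=cv2.HoughCircles(g,cv2.HOUGH_GRADIENT,1.2,24,param1=80,param2=16,minRadius=15,maxRadius=24)
if c is not None: print((c[0]/4+[135,215,0]).round(1).tolist())
sat=T["img"].max(2).astype(int)-T["img"].min(2); m=((sat<45)&(T["img"].min(2)>60)); 
for r in range(228,264): print(r,"".join("#" if x else "." for x in m[r,140:200]))
S=cam("scene")["img"]; sat=S.max(2).astype(int)-S.min(2); print()
for r in range(236,268): print(r,"".join("#" if (sat[r,k]<50 and S[r,k].min()>60) else "." for k in range(425,490)))
E
```

```text
scene bead patch mean 75.0 white px in left tub 169
top white in trough middle 0 in left tub 401
16.475 [ 0.4651 -0.3507  0.2968] [0.4 0.  1. ]
[[158.2, 241.3, 4.4], [174.8, 247.6, 4.4], [153.2, 259.2, 5.1], [146.9, 253.9, 5.5], [155.9, 232.0, 5.5], [162.2, 256.9, 5.8], [216.5, 222.7, 5.5], [215.9, 262.9, 4.5]]
228 .###########################################################
229 .########..############......###############################
230 .########.###########...................####################
231 .########.###########...................####################
232 .########.###########...................####################
233 ########..###########...................####################
234 #########..#########....................####################
235 #########...#######.....................####################
236 #########.....#####.....................####################
237 #########.......#####...................####################
238 #########......#######..................####################
239 ########......#########.................####################
240 ###
[... 3093 characters left out ...]

258 .................................................................
259 .................................................................
260 .................................................................
261 #................................................................
262 ##...............................................................
263 ###..............................................................
264 ####.............................................................
265 ####.............................................................
266 ####.............................................................
267 ####.............................................................
```

```bash
python3 - <<'E'
from h import *
T=cam("top");S=cam("scene")
for b in((155.5,232),(158.5,241.5),(152.5,257.5),(175,247)):
    P=onz(T,*b,.015); print(b,P.round(3),proj(S,P).round(1))
g=T["img"][236:254,164:186]; print(g.min(2)); print((g.max(2).astype(int)-g.min(2))[:, :])
# any bead left in the channel/trough: compare with empty-looking columns
t=T["img"]; sat=t.max(2).astype(int)-t.min(2)
for r in range(224,252): print(r,"".join("#" if sat[r,k]<45 and t[r,k].min()>90 else "." for k in range(205,340)))
E
```

```text
(155.5, 232) [0.567 0.282 0.015] [[475.2 259.8]]
(158.5, 241.5) [0.545 0.275 0.015] [[468.  254.4]]
(152.5, 257.5) [0.51  0.287 0.015] [[465.8 243.8]]
(175, 247) [0.532 0.238 0.015] [[451.2 253.9]]
[[ 31  31  30  34  34  40  35  29  29  31  33  35  33  39  36 118 162 162
  159 162 161 158]
 [ 34  26  34  26  27  34  29  29  21  32  30  36  34  32  50 124 159 160
  159 161 160 160]
 [ 30  33  30  30  33  29  33  33  24  35  31  32  29  30  49 124 164 162
  163 161 162 161]
 [ 30  29  30  28  27  28  28  28  34  29  24  30  38  27  54 126 159 160
  163 164 161 162]
 [ 30  28  29  30  32  31  27  26  29  32  26  31  34  22  74 134 159 162
  161 161 162 162]
 [ 23  25  24  32  36  23  30  30  36  28  27  23  35  28  76 136 162 159
  162 161 163 163]
 [  4  39  30  38  30  25  34  30  35  52  65  69  55  40  79 138 164 164
  163 163 165 163]
 [ 20  34  35  33  22  31  36  46  83 123 144 143 125  92 100 151 165 168
  166 167 165 165]
 [ 30  28  25  34  34  31  39  97 149 164 166 163 154 143 138 153 161 163
  161 165 164 163]
 [ 30  31  35  30  19  30  90 149 172 179 176 176 167 158 148 158
[... 5667 characters left out ...]

247 #..........................................................................................................................############
248 ###........................................................................................................................############
249 ######....................................................................................................................#############
250 ########..............................###########............................#############................................#############
251 #######...............................###########...........................###############........................####################
```

All four beads are in the left tub: three match between both views, and the fourth, at (155,232) in the top picture, is hidden in the scene view by the tub wall. The trough is empty.

```bash
python3 -c "
from bench import ticket; print(ticket.close_job())"
```

```text
the job is handed in; nothing more can be done
None
```

The job is handed in at about 16.5 s: the trough leans left, the shutter is pushed to its stop, and all four beads are in the left tub, after two jammed in the trough and I freed them by dipping the raised right pad briefly, short of level.

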